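# Lock the mast section onto the bench stand

## Robot

A 6-joint arm with a two-finger parallel gripper is mounted at the origin on a cart in front of the work surface, level with it; the furniture and walls round the work are solid. World frame = base frame: x ahead of the robot, y to its left, z up, the work surface at z = 0. Lengths are in m, angles in rad, forces in N, time in s.
With the tool pointing down it reaches from about 0.25 to 0.775 m from the base axis. Payload 4 kg.
Tool frame: the origin (TCP) lies midway between the tips of the shut fingers; the grasp point (between the pads) lies 19 mm behind it; z points along the fingers, y is the line along which they close (so a half turn about z gives the same grasp; the last joint's range is limited). The gripper opens to 85 mm and grips with 20 to 120 N. Pads are 22 mm wide; open, the fingers measure 114 mm over their backs; the gripper's body (76 mm by 85 mm) begins 54 mm behind the grasp point. The pads swing forward as they close: fully open they stand 13 mm farther back than shut.
Start: joints at [-0.103, 0.087, 1.371, -0, 1.684, -0.103], TCP at [0.55, -0, 0.231] pointing down, gripper open.
Joint ranges: [-3.1, 3.1], [-0.76, 2.03], [0.27, 2.55], [-1.08, 4.22], [0.17, 2.65], [-2.57, 2.57]. Speed limits (rad/s): [2.79, 2.79, 3.14, 3.14, 3.14, 3.14].

## Interface

Orientations are given as a unit quaternion [w, x, y, z].
In Python, from station import env gives the robot as it stands. The module is installed in compiled form; this text tells all that it offers.
- The arm moves only by the tool play_rows, never from a script. Its argument "motion" is a list that holds one entry, the list of rows, each a list of 7 numbers: the closure, from 0 (fully open) to 1 (shut), then the shift along the tool's x, y, z in mm, then the turn, a rotation vector about the tool's x, y, z in degrees. In form: [[[claw, x, y, z, wx, wy, wz], ...]]. A call has exactly 8 rows; each row is the pose to reach, as a shift and turn from the pose commanded when the call began, along the tool's axes at that moment; what a row does not reach only later rows make up. A row lasts 1/10 s, in which the tool goes at most 50 mm and 8.59 degrees, less where a joint would pass 70% of its speed; a pose out of reach is approached as far as the arm can. A call with a gripper value outside its range is refused whole. The fingers move at their own pace and stop on an object; "grip_force" is the grip in N (left out, the last holds). Time passes only in rows, so rows that repeat a pose let the fingers close, or fill a call up. It gives the time, the measured TCP pose, the force, the opening and the grip force at its end, in the units of the state.
- env.observe(): the state, without advancing time (a new reading comes with each control period).
- env.grab_frame(name): name is "scene" or "side" or "wrist"; returns a dict with "color" (480x640x3 uint8, red, green, blue), "depth" (480x640 float32, m along the optical axis (not along the pixel's ray), 0 where there is no reading), "vertical_fov" (degrees; the focal length in pixels is half the picture's height over the tangent of half this angle, whatever the lens; pixels are square), "cx", "cy" (the principal point, pixels), "distortion" ([k1, k2, p1, p2, k3] as OpenCV has them; the pictures are not rectified), "position" and "orientation" of the camera in the world. Camera axes: x right, y down, z forward; pixel columns grow to the right and rows downward; lengths in m; the calibration is good to about 2 mm. A picture is of the moment at which its call begins.
- env.finish_job(): hands the job in; it is judged then, once.
The state is a dict: "time_s": time; "joints": joint angles; "joint_vel": joint speeds; "tau": joint torques, N m; "ee_pos": TCP position; "ee_rot": TCP orientation; "contact_force": force on the tool from outside, world axes, zero at the start; "ft_torque": the same for the moment, N m; "finger_gap": finger opening in m; "grip_force": force on a finger pad.
Only numpy, scipy, OpenCV 4.12 (cv2) and the standard library are available. Lean on these libraries where they do the work, as an engineer would, in place of code of your own. Each camera call takes 0.05 s, during which the arm holds its last target. There are 200 camera calls.

## Task

Take the loose tubular mast section and slide it, flared end down, over the upright spigot of the bench stand until it sits fully home on the shoulder with the spigot's spring button popped out through the hole in its side. Which way the button faces is only roughly known, so once the section is down turn it slowly, feeling for the button, and stop as soon as it clicks in. Work gently and never force the section, leave it standing locked on the stand, and do not disturb the things around it.

Things in the scene. Friction and masses are not known exactly. Their poses are not given: they have to be found in the camera images.
- stand: grey round bench stand, fixed to the desk. Origin: centre of its underside; z up on the spigot's axis. Foot 110 mm across, 12 mm thick, rising to a shoulder 60 mm across with a flat top 30 mm above the desk. A smooth steel spigot 30 mm in diameter rises from the shoulder; a spring button stands out of its side, facing the stand's own -x give or take 0.85 rad about z (not measured)
- shoulder (a point): centre of the shoulder's flat top, on the spigot's axis, 30 mm above the desk. The section's underside rests here when it is home: its origin is then at this point
- spigot_top (a point): top of the spigot, on its axis, 97 mm above the desk. The spigot is straight for 55 mm above the shoulder, then tapers over the last 12 mm to 17 mm across. It does not turn when worked
- button (a joint): how far the spring button (brass pin 8 mm thick, bevelled end, pointing level out of the spigot 28 mm above the shoulder, standing out 6.2 mm) is pushed in: 0 out, 0.0065 limit, 0.003 to 0.006 while the section's bore holds it in; back to 0 when the hole meets it. Spring 1.2 N at first, 2.7 N at 0.005; driving the flared mouth down over it takes about 3 to 8 N
- mast_section: aluminium tube standing upright on its flared end, about 180 g. Origin: centre of the underside of that end; z up its axis. Outside 39.2 mm in diameter, 110 mm tall, plus a brass stub 11 mm high on top. Grip it 76 to 105 mm above its underside, where it is solid and round. Bore 33.2 mm in diameter, 74 mm deep, open below; the mouth flares over 11 mm of height to 46 mm inside, 52 mm outside
- hole (a point): centre, at the outer surface, of the 11 mm round hole in the section's wall: on its own -x side, 19.6 mm from its axis, 28 mm above its underside, level with the button when home. The button pops out when the hole faces it within 0.1 to 0.2 rad; then, but for about 0.1 rad of play, the section can neither turn nor lift. Free turning takes under 0.1 N m; against the button the torque rises steeply
- multimeter: bystander: hand multimeter lying flat, 138 x 68 x 41 mm, origin centre of its underside
- solder_spool: bystander: solder spool standing on its flange, 58 mm across, 36 mm tall, origin centre of its underside
- ferrite_clip: bystander: black clip-on ferrite, 37 x 26 x 25 mm, origin centre of its underside
- fuse_carton: bystander: small carton, 42 x 62 x 24 mm, origin centre of its underside

How it is judged:
By the outcome, as a careful person would: the job done as asked, in the order asked, and still so for the second after the job is handed in, with the robot touching nothing.
It also fails if it takes over 61 s, if anything falls off the work surface, if the arm or the gripper's body presses on something with over 40 N, if the wrist force passes 120 N, or if a joint passes its speed limit or range.

## Working session

There is one attempt and no reset: what is moved stays moved. The work goes in short steps, Python scripts to look and compute and a tool call to move; the robot and the scene stay as the last step left them, time stands still between calls to the robot, and variables do not carry over. Pictures are saved under pics/ and viewed, at most 10 in all, crops included, and the job is handed in when it is done.

Besides the shell and the picture viewer there is one more tool, called after "Request:" as name(argument=value, ...), one argument or row to a line, values as JSON. play_rows: Moves the arm, as the interface text tells. Its arguments: {"type":"object","properties":{"motion":{"type":"array","items":{"type":"array","items":{"type":"array","items":{"type":"number"}}}},"grip_force":{"type":"number"}},"required":["motion"]}

```bash
mkdir -p pics; cat > h.py <<'E'
import numpy as np, cv2
from scipy.spatial.transform import Rotation as R
from station import env
def K(f):
    fl=240/np.tan(np.radians(f["vertical_fov"])/2)
    return np.array([[fl,0,f["cx"]],[0,fl,f["cy"]],[0,0,1]])
def rot(q): return R.from_quat([q[1],q[2],q[3],q[0]])
def rays(f,px):
    p=cv2.undistortPoints(np.array(px,float).reshape(-1,1,2),K(f),np.array(f["distortion"],float))[:,0]
    return rot(f["orientation"]).apply(np.c_[p,np.ones(len(p))])
def plane(f,px,z):
    d=rays(f,px); o=np.array(f["position"]); return o+d*((z-o[2])/d[:,2])[:,None]
def cloud(f):
    v,u=np.mgrid[0:480,0:640]; d=rays(f,np.c_[u.ravel(),v.ravel()])
    P=np.array(f["position"])+d*f["depth"].ravel()[:,None]
    P[f["depth"].ravel()==0]=np.nan
    return P.reshape(480,640,3)
def save(f,n): cv2.imwrite("pics/"+n,cv2.cvtColor(f["color"],cv2.COLOR_RGB2BGR))
E
python3 - <<'E'
from h import *
import pickle
for n in ["scene","side","wrist"]:
    f=env.grab_frame(n); save(f,n+"0.png"); pickle.dump(f,open(n+"0.pkl","wb"))
    print(n,f["position"],f["orientation"],f["vertical_fov"],f["distortion"])
s=env.observe(); print(s)
a=[cv2.imread(f"pics/{n}0.png") for n in ["scene","side"]]
E
```

```text
scene [ 0.27445418 -0.76375378  0.88172948] [-0.30796621  0.9189     -0.23321323  0.07994493] 50.93314266720803 [-0.01523727  0.          0.          0.          0.        ]
side [0.73572891 0.43383471 1.18318414] [-0.03594032  0.10711351  0.95559413 -0.27216697] 47.92851191499079 [-0.15134783  0.          0.          0.          0.        ]
wrist [0.55074396 0.07784676 0.37326977] [ 1.54563973e-01  9.87982536e-01  4.89192482e-04 -4.98349671e-04] 64.58618663720593 [-0.05891082  0.          0.          0.          0.        ]
{'time_s': 0.15, 'joints': array([-1.03113411e-01,  8.78592444e-02,  1.37190968e+00, -9.51515945e-06,
        1.68358891e+00, -1.03115564e-01]), 'joint_vel': array([ 1.89351017e-03, -1.45189987e-03, -4.22434083e-03,  1.32858970e-03,
       -3.61690427e-04, -2.25621076e-06]), 'tau': array([ 1.22744677e-03, -3.52374566e+01, -3.13678122e+01, -1.70676763e-04,
        8.12124257e-03, -6.53522420e-05]), 'ee_pos': array([5.49626621e-01, 2.35549749e-05, 2.30366241e-01]), 'ee_rot': array([-6.82027526e-04,  7.07106120e-01,  7.07106891e-01, -5.60201631e-04]), 'contact_force': array([-0.44019156,  0.06464627, -0.38203655]), 'ft_torque': array([ 0.01530153, -0.02343128, -0.01258604]), 'grip_force': 0.0, 'finger_gap': 0.08563566142969824}
```

View pics/scene0.png

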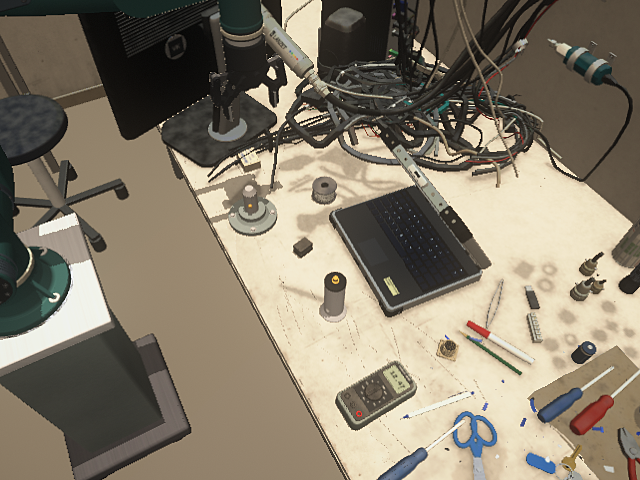

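View pics/side0.png

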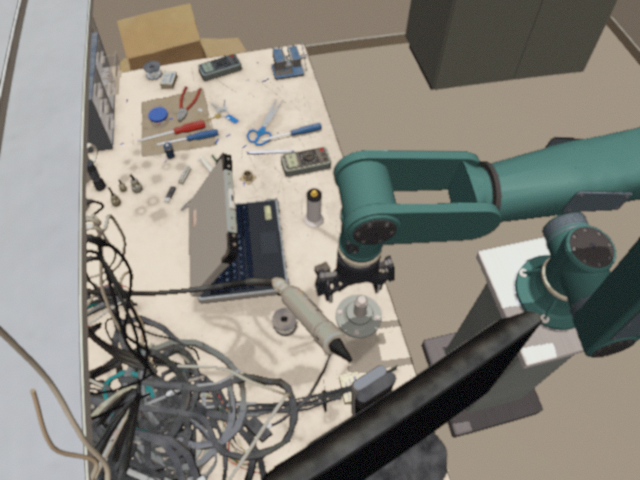

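View pics/wrist0.png

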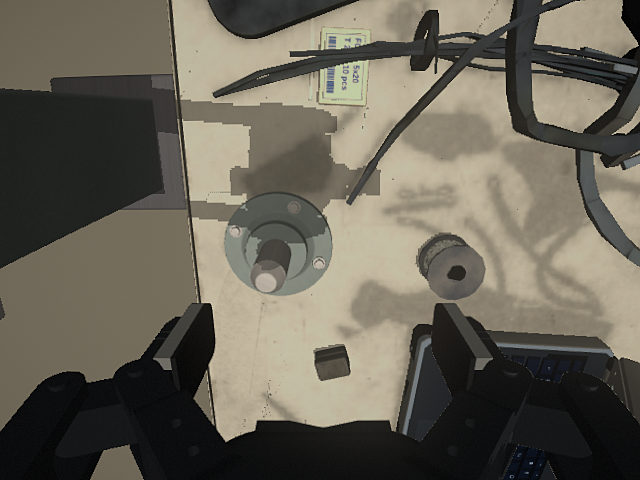

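The scene view shows the mast with its stub at (335,277) and the stand's spigot top at (249,189), with a brass button facing the camera near (250,205). In the side view the stub is at (314,194) and the spigot top at about (361,300). A beige iron-like thing hangs near (310,315). The wrist view shows the stand foot at about (278,243), spigot top (265,280), ferrite (332,362) and spool (455,270).

```bash
python3 - <<'E'
from h import *
import pickle
F={n:pickle.load(open(n+"0.pkl","rb")) for n in ["scene","side","wrist"]}
C={n:cloud(F[n]) for n in F}
np.set_printoptions(precision=4,suppress=True)
def tri(a,pa,b,pb):
    o1,o2=np.array(F[a]["position"]),np.array(F[b]["position"]);d1=rays(F[a],[pa])[0];d2=rays(F[b],[pb])[0]
    s=np.linalg.lstsq(np.c_[d1,-d2],o2-o1,rcond=None)[0];p,q=o1+s[0]*d1,o2+s[1]*d2
    return (p+q)/2,np.linalg.norm(p-q)
# mast: points near, by height
for n in F:
    P=C[n].reshape(-1,3)
    for nm,c in [("mast",C["scene"][276,335]),("spig",C["scene"][189,249])]:
        r=np.hypot(*(P[:,:2]-c[:2]).T)
        for lo,hi in [(.08,.1),(.1,.107),(.107,.113),(.116,.126),(.025,.034),(.01,.014)]:
            m=(r<.07)&(P[:,2]>lo)&(P[:,2]<hi)
            if m.sum()>4: 
                Q=P[m]; print(n,nm,lo,hi,m.sum(),Q.mean(0),Q.min(0),Q.max(0))
print(tri("scene",(335,276),"side",(314,193)),tri("scene",(249,188),"side",(361,299)),tri("scene",(249,188),"wrist",(264,283)))
# iron heights
print("iron",[C["side"][v,u] for u,v in [(285,288),(310,318),(345,352),(370,385)]])
a=cv2.imread("pics/scene0.png"); 
c1=cv2.resize(a[165:245,215:295],(400,400),interpolation=2);c2=cv2.resize(a[255:335,295,None] if 0 else a[255:335,295:375],(400,400),interpolation=2)
cv2.imwrite("pics/crop1.png",np.hstack([c1,c2]))
E
```

```text
scene mast 0.08 0.1 122 [ 0.535  -0.3607  0.09  ] [ 0.5234 -0.3684  0.0801] [ 0.5577 -0.3387  0.0998]
scene mast 0.1 0.107 40 [ 0.5379 -0.3585  0.104 ] [ 0.523  -0.3681  0.1   ] [ 0.5615 -0.328   0.1069]
scene mast 0.107 0.113 304 [ 0.5421 -0.3496  0.1098] [ 0.5228 -0.3682  0.107 ] [ 0.5628 -0.3286  0.1129]
scene mast 0.116 0.126 25 [ 0.543  -0.3493  0.1199] [ 0.5387 -0.3534  0.1167] [ 0.5467 -0.3433  0.1234]
scene mast 0.025 0.034 41 [ 0.5364 -0.362   0.0291] [ 0.5235 -0.3686  0.0251] [ 0.5555 -0.3441  0.034 ]
scene mast 0.01 0.014 44 [ 0.5342 -0.3595  0.0115] [ 0.5214 -0.3706  0.01  ] [ 0.562  -0.3349  0.013 ]
scene spig 0.08 0.1 146 [ 0.5007 -0.0568  0.0899] [ 0.4876 -0.0668  0.08  ] [ 0.5168 -0.0417  0.0986]
scene spig 0.025 0.034 289 [ 0.4998 -0.06    0.0292] [ 0.4723 -0.0825  0.0251] [ 0.5325 -0.0218  0.0339]
scene spig 0.01 0.014 553 [ 0.4998 -0.0627  0.0117] [ 0.4487 -0.1064  0.01  ] [0.557 0.    0.014]
side mast 0.08 0.1 75 [ 0.5486 -0.3357  0.0907] [ 0.5264 -0.3498  0.0802] [ 0.565  -0.3281  0.0998]
side mast 0.1 0.107 23 [ 0.5494 -0.338   0.1032] [ 0.5279 -0.3661  0.1   ] 
[... 809 characters left out ...]
  0.01  ] [0.5592 0.004  0.014 ]
wrist spig 0.08 0.1 1030 [ 0.5061 -0.0468  0.0923] [ 0.4893 -0.0649  0.0801] [ 0.5194 -0.0358  0.0996]
wrist spig 0.025 0.034 1669 [ 0.5073 -0.0426  0.0302] [ 0.475  -0.0794  0.025 ] [ 0.5343 -0.0208  0.0339]
wrist spig 0.01 0.014 4223 [ 0.5075 -0.0436  0.0124] [ 0.4509 -0.1062  0.01  ] [0.5588 0.0027 0.014 ]
(array([ 0.5448, -0.3451,  0.1208]), np.float64(2.004693774972275e-06)) (array([ 0.504 , -0.0524,  0.097 ]), np.float64(0.0007465803184569728)) (array([ 0.5036, -0.0521,  0.0968]), np.float64(0.0001551670482775036))
iron [array([ 0.6785, -0.0062,  0.3151]), array([0.6522, 0.0805, 0.3607]), array([0.6149, 0.1604, 0.3884]), array([0.5835, 0.2083, 0.3453])]
```

View pics/crop1.png

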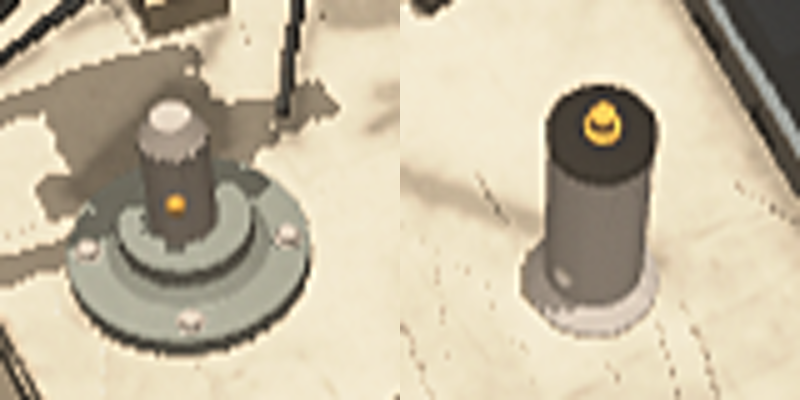

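The crop shows the brass button on the spigot at about scene (250.2,205.8), and a light spot low on the mast's left side, the hole, at about (327.4,310.6).

```bash
python3 - <<'E'
from h import *
import pickle
F={n:pickle.load(open(n+"0.pkl","rb")) for n in ["scene","side","wrist"]}
C={n:cloud(F[n]) for n in F}
np.set_printoptions(precision=4,suppress=True)
from scipy.optimize import least_squares
def circ(n,c,lo,hi,r,rmax):
    P=C[n].reshape(-1,3); m=(np.hypot(*(P[:,:2]-c).T)<rmax)&(P[:,2]>lo)&(P[:,2]<hi); Q=P[m][:,:2]
    return least_squares(lambda x:np.hypot(*(Q-x).T)-r,c,loss="soft_l1",f_scale=.001).x
for n in ["scene","side"]: print(n,"mast",circ(n,[.544,-.347],.025,.105,.0196,.03),"spig",circ(n,[.505,-.05],.04,.082,.015,.022))
print("wrist spig",circ("wrist",[.505,-.05],.04,.082,.015,.022))
# mast top disc by dark mask, scene+side at z=.11; spigot foot
def ring(px,c,r,n="scene"):
    f=F[n];d=rays(f,[px])[0];o=np.array(f["position"]);a=d[:2]@d[:2];w=o[:2]-c;b=w@d[:2];cc=w@w-r*r
    disc=b*b-a*cc
    if disc<0: return "miss"
    p=o+d*(-b-np.sqrt(disc))/a;return p,np.arctan2(p[1]-c[1],p[0]-c[0])
for c in ([.5435,-.348],[.544,-.346],[.542,-.349]): print("hole",ring((327.4,310.6),np.array(c),.0196))
for c in ([.504,-.052],[.505,-.050],[.503,-.053]): print("button",ring((250.2,205.8),np.array(c),.0205))
hsv=cv2.cvtColor(F["scene"]["color"],cv2.COLOR_RGB2HSV)
y=cv2.inRange(hsv,(15,130,120),(35,255,255)); 
n,l,s,ct=cv2.connectedComponentsWithStats(y)
print([(s[i][4],ct[i]) for i in range(1,n) if 200<ct[i][0]<380 and 160<ct[i][1]<330])
# laptop/obstacles > .1 in corridor
for n in ["scene","side"]:
    P=C[n].reshape(-1,3);m=(P[:,0]>.4)&(P[:,0]<.75)&(P[:,1]>-.45)&(P[:,1]<.15)&(P[:,2]>.06)&(P[:,2]<.45)
    Q=P[m];H={}
    for p in Q: k=(int(p[0]//.05*5),int(np.floor(p[1]/.05)*5));H[k]=max(H.get(k,0),int(p[2]*1000))
    print(n,sorted(H.items()))
E
```

```text
scene mast [ 0.5434 -0.348 ] spig [ 0.5025 -0.051 ]
side mast [ 0.5451 -0.3505] spig [ 0.5038 -0.0526]
wrist spig [ 0.5046 -0.0512]
hole (array([ 0.5255, -0.3558,  0.0277]), np.float64(-2.7333377094337825))
hole (array([ 0.5263, -0.3545,  0.0249]), np.float64(-2.6950771492377954))
hole (array([ 0.5244, -0.3576,  0.0315]), np.float64(-2.6871423677805275))
button (array([ 0.4947, -0.0703,  0.0627]), np.float64(-2.0433777453630952))
button (array([ 0.4954, -0.0681,  0.0601]), np.float64(-2.0606033456398345))
button (array([ 0.4943, -0.0715,  0.0642]), np.float64(-2.0112910908339687))
[(np.int32(14), array([249.7143, 205.5   ])), (np.int32(46), array([335.1087, 279.3043]))]
scene [((45, -10), 98), ((45, -5), 349), ((45, 0), 348), ((50, -40), 121), ((50, -35), 123), ((50, -10), 98), ((50, -5), 449), ((50, 0), 449), ((50, 10), 61), ((55, -40), 113), ((55, -35), 113), ((55, -5), 449), ((55, 0), 345), ((60, -5), 348), ((60, 0), 349), ((60, 5), 373), ((60, 10), 382), ((65, -10), 277), ((65, -5), 320), ((65, 0), 348), ((65, 5), 363), ((65, 10), 367), ((70, -45), 237), ((70, -40), 235), ((70, -35), 236), ((70, -30), 237), ((70, -25), 226), ((70, -20), 227), ((70, -10), 265), ((70, -5), 260), ((70, 5), 65), ((70, 10), 69)]
side [((45, -10), 99), ((45, -5), 351), ((45, 0), 351), ((50, -40), 124), ((50, -35), 125), ((50, -10), 101), ((50, -5), 346), ((50, 0), 449), ((55, -40), 118), ((55, -35), 117), ((55, -5), 449), ((55, 0), 449), ((55, 10), 63), ((60, -5), 351), ((60, 0), 350), ((60, 5), 375), ((60, 10), 389), ((65, -10), 275), ((65, -5), 321), ((65, 0), 349), ((65, 5), 367), ((65, 10), 372), ((70, -45), 237), ((70, -40), 237), ((70, -35), 239), ((70, -30), 238), ((70, -25), 229), ((70, -20), 230), ((70, -10), 270), ((70, -5), 270), ((70, 5), 68), ((70, 10), 214)]
```

Mast axis ≈ (0.544, -0.348), hole azimuth ≈ -2.70. Spigot ≈ (0.504, -0.052), button azimuth ≈ -2.04. I'll move above the mast.

Request:
play_rows(
  motion=[
    [[0,-25,-1,0,0,0,0],[0,-75,-2,0,0,0,0],[0,-125,-3,0,0,0,0],[0,-175,-4,0,0,0,0],[0,-225,-5,0,0,0,0],[0,-275,-6,0,0,0,0],[0,-320,-6,0,0,0,0],[0,-348,-6,0,0,0,0]],
  ],
)

```text
time_s: 0.95
ee_pos: [0.543, -0.3514, 0.2302]
ee_rot: [-0.0, 0.708, 0.706, -0.0]
contact_force: [0.3, -0.9, -0.1]
finger_gap: 0.0853
grip_force: 0.0
```

```bash
python3 - <<'E'
from h import *
import pickle
f=env.grab_frame("wrist"); save(f,"wrist1.png"); pickle.dump(f,open("wrist1.pkl","wb"))
s=env.observe(); print(s["time_s"],s["ee_pos"],s["ee_rot"],s["joints"],s["contact_force"])
hsv=cv2.cvtColor(f["color"],cv2.COLOR_RGB2HSV)
y=cv2.inRange(hsv,(15,130,120),(35,255,255)); n,l,st,ct=cv2.connectedComponentsWithStats(y)
print([(st[i][4],ct[i],plane(f,[ct[i]],.12)) for i in range(1,n) if st[i][4]>60])
P=cloud(f).reshape(-1,3);m=(np.hypot(P[:,0]-.544,P[:,1]+.348)<.035)&(P[:,2]>.106)&(P[:,2]<.114);Q=P[m]
print(m.sum(),Q.mean(0),cv2.minEnclosingCircle(Q[:,:2].astype(np.float32)))
E
```

```text
1.0 [ 0.54236258 -0.35509775  0.22945324] [ 2.70862826e-04  7.09401776e-01  7.04802064e-01 -1.76027356e-03] [-0.66531919  0.30932038  1.11375304 -0.0035996   1.71841378 -0.65934382] [-1.11255456 -2.60675067 -1.11789317]
[(np.int32(232), array([324.62068966, 222.85344828]), array([[ 0.54534119, -0.34676827,  0.12      ]]))]
2255 [ 0.54521426 -0.34720196  0.11092929] ((0.5453816652297974, -0.34812647104263306), 0.020411910489201546)
```

View pics/wrist1.png

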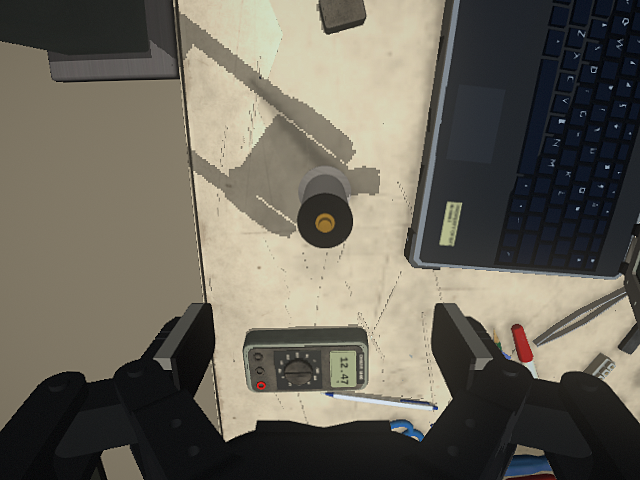

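The wrist view shows the mast's stub at (325,223), well clear of the meter and laptop. Descending to TCP z≈0.07.

Request:
play_rows(
  motion=[
    [[0,1,1,0,0,0,0],[0,1,1,15,0,0,0],[0,1,1,45,0,0,0],[0,1,1,80,0,0,0],[0,1,1,115,0,0,0],[0,1,1,142,0,0,0],[0,1,1,156,0,0,0],[0,1,1,161,0,0,0]],
  ],
)

```text
time_s: 1.8
ee_pos: [0.5442, -0.3448, 0.0677]
ee_rot: [-0.002, 0.706, 0.708, -0.0]
contact_force: [-0.4, -0.3, 0.7]
finger_gap: 0.0855
grip_force: 0.0
```

Request:
play_rows(
  motion=[
    [[0,0,0,0,0,0,0],[0.25,0,0,0,0,0,0],[0.35,0,0,0,0,0,0],[0.5,0,0,0,0,0,0],[0.8,0,0,0,0,0,0],[1,0,0,0,0,0,0],[1,0,0,0,0,0,0],[1,0,0,0,0,0,0]],
  ],
  grip_force=40,
)

```text
time_s: 2.6
ee_pos: [0.5455, -0.3476, 0.0718]
ee_rot: [0.001, 0.707, 0.707, 0.0]
contact_force: [-1.5, 0.5, 4.8]
finger_gap: 0.0386
grip_force: 40.1
```

```bash
python3 - <<'E'
from h import *
s=env.observe(); print(s)
E
```

```text
{'time_s': 2.6, 'joints': array([-6.54891349e-01,  3.74600831e-01,  1.34532390e+00, -1.06435506e-04,
        1.41935143e+00, -6.54705433e-01]), 'joint_vel': array([ 0.00139064,  0.00087678, -0.00044316,  0.00073914, -0.00181403,
        0.00096198]), 'tau': array([ 2.88890759e-01, -4.20508289e+01, -2.73547590e+01,  1.24935983e-01,
       -2.92212646e-01,  1.18661719e-03]), 'ee_pos': array([ 0.54548235, -0.34758275,  0.07182366]), 'ee_rot': array([1.15523379e-03, 7.07166400e-01, 7.07046206e-01, 9.86671049e-05]), 'contact_force': array([-1.46688213,  0.4926434 ,  4.77239123]), 'ft_torque': array([ 0.0342905 ,  0.13162547, -0.022559  ]), 'grip_force': 40.08573522674851, 'finger_gap': 0.03858258301573528}
```

Request:
play_rows(
  motion=[
    [[1,0,0,-3,0,0,0],[1,0,0,-12,0,0,0],[1,0,0,-30,0,0,0],[1,0,0,-55,0,0,0],[1,0,0,-85,0,0,0],[1,0,0,-110,0,0,0],[1,0,0,-125,0,0,0],[1,0,0,-130,0,0,0]],
  ],
  grip_force=50,
)

```text
time_s: 3.4
ee_pos: [0.5456, -0.3474, 0.2025]
ee_rot: [0.002, 0.707, 0.707, 0.0]
contact_force: [-0.9, -0.5, -1.0]
finger_gap: 0.0384
grip_force: 50.3
```

Request:
play_rows(
  motion=[
    [[1,5,-1,0,0,0,0],[1,20,-3,0,0,0,0],[1,45,-6,0,0,0,0],[1,75,-10,0,0,0,0],[1,105,-14,0,0,0,0],[1,130,-17,0,0,0,0],[1,145,-19,0,0,0,0],[1,150,-20,0,0,0,0]],
  ],
)

```text
time_s: 4.2
ee_pos: [0.5243, -0.1947, 0.1993]
ee_rot: [-0.001, 0.706, 0.708, -0.0]
contact_force: [-0.1, 0.8, -1.8]
finger_gap: 0.0385
grip_force: 50.3
```

Request:
play_rows(
  motion=[
    [[1,0,0,0,0,0,0],[1,0,0,0,0,0,0],[1,0,0,0,0,0,0],[1,0,0,0,0,0,0],[1,0,0,0,0,0,0],[1,0,0,0,0,0,0],[1,0,0,0,0,0,0],[1,0,0,0,0,0,0]],
  ],
)

```text
time_s: 5.0
ee_pos: [0.525, -0.1971, 0.2004]
ee_rot: [0.0, 0.707, 0.707, 0.0]
contact_force: [-0.1, 0.3, -1.2]
finger_gap: 0.0385
grip_force: 50.3
```

```bash
python3 - <<'E'
from h import *
import pickle
s=env.observe(); print({k:np.round(s[k],4) for k in ["time_s","ee_pos","ee_rot","contact_force","ft_torque","finger_gap","grip_force","joints"]})
F={}
for n in ["scene","side","wrist"]:
    f=env.grab_frame(n); F[n]=f; save(f,n+"2.png"); pickle.dump(f,open(n+"2.pkl","wb"))
np.set_printoptions(precision=4,suppress=True)
from scipy.optimize import least_squares
def circ(n,c,lo,hi,r,rmax):
    P=cloud(F[n]).reshape(-1,3); m=(np.hypot(*(P[:,:2]-c).T)<rmax)&(P[:,2]>lo)&(P[:,2]<hi); Q=P[m][:,:2]
    return m.sum(),least_squares(lambda x:np.hypot(*(Q-x).T)-r,c,loss="soft_l1",f_scale=.001).x
t=s["ee_pos"][:2]
for n in F:
  for lo,hi in [(.145,.165),(.165,.185)]: print(n,lo,circ(n,t,lo,hi,.0196,.027))
  print(n,"spig",circ(n,np.array([.504,-.052]),.04,.082,.015,.022))
a=cv2.imread("pics/scene2.png"); cv2.imwrite("pics/crop2.png",cv2.resize(a[150:300,200:400],(800,600),interpolation=2))
E
```

```text
{'time_s': np.float64(5.0), 'ee_pos': array([ 0.525 , -0.1971,  0.2004]), 'ee_rot': array([0.    , 0.7071, 0.7071, 0.    ]), 'contact_force': array([-0.0646,  0.329 , -1.1711]), 'ft_torque': array([-0.0256,  0.0222,  0.0009]), 'finger_gap': np.float64(0.0385), 'grip_force': np.float64(50.3217), 'joints': array([-0.4602,  0.1191,  1.3971,  0.    ,  1.6253, -0.4601])}
scene 0.145 (np.int64(135), array([ 0.524 , -0.1973]))
scene 0.165 (np.int64(151), array([ 0.5239, -0.1975]))
scene spig (np.int64(176), array([ 0.5024, -0.0508]))
side 0.145 (np.int64(85), array([ 0.525 , -0.1998]))
side 0.165 (np.int64(79), array([ 0.5254, -0.1997]))
side spig (np.int64(101), array([ 0.5035, -0.0527]))
wrist 0.145 (np.int64(729), array([ 0.5255, -0.1978]))
wrist 0.165 (np.int64(1000), array([ 0.5256, -0.1978]))
wrist spig (np.int64(598), array([ 0.5039, -0.052 ]))
```

View pics/crop2.png

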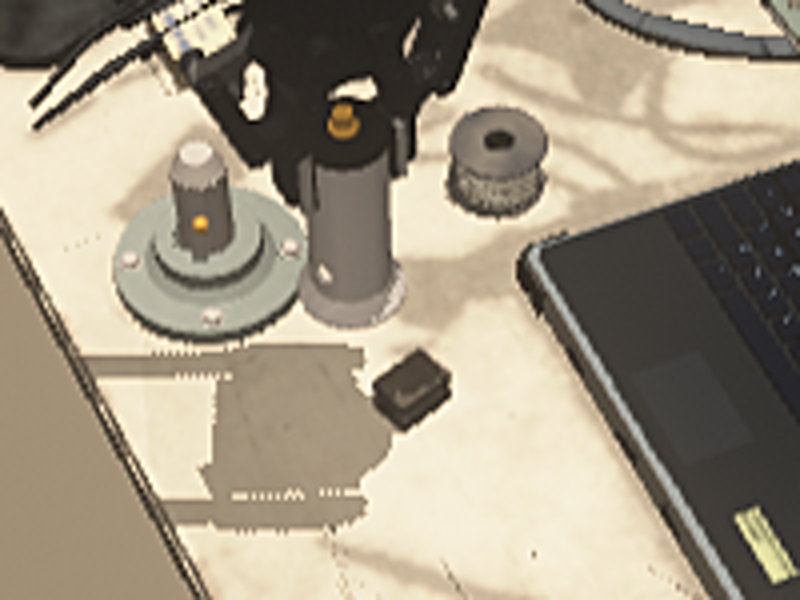

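View pics/wrist2.png

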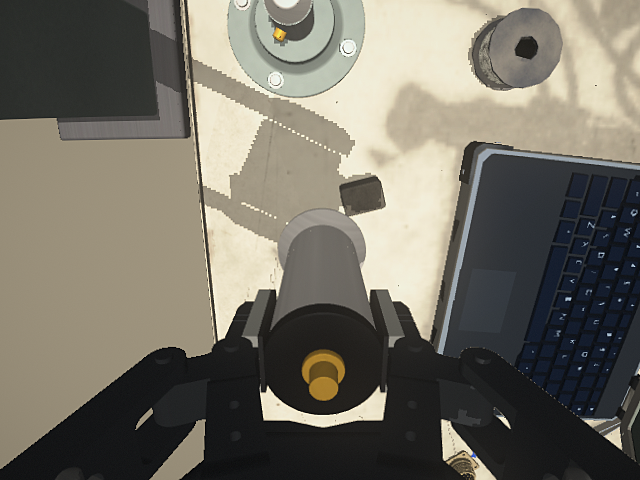

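The crop shows the mast upright in the grip with its hole at about scene (281,217.8). The wrist view shows the button at (279,34) and the stub at (322,372). All three cameras agree that the spigot is (-21.6, +146.4) mm from the mast axis.

Request:
play_rows(
  motion=[
    [[1,5,-1,0,0,0,0],[1,20,-3,0,0,0,0],[1,45,-7,0,0,0,0],[1,75,-11,0,0,0,0],[1,105,-16,0,0,0,0],[1,128,-19,0,0,0,0],[1,142,-21,0,0,0,0],[1,146.5,-21.5,0,0,0,0]],
  ],
)

```text
time_s: 5.95
ee_pos: [0.5032, -0.0487, 0.2006]
ee_rot: [0.0, 0.706, 0.708, 0.0]
contact_force: [0.4, -0.8, -0.8]
finger_gap: 0.0387
grip_force: 50.3
```

Request:
play_rows(
  motion=[
    [[1,0,0,0,0,0,0],[1,0,0,0,0,0,0],[1,0,0,0,0,0,0],[1,0,0,0,0,0,0],[1,0,0,0,0,0,0],[1,0,0,0,0,0,0],[1,0,0,0,0,0,0],[1,0,0,0,0,0,0]],
  ],
)

```text
time_s: 6.75
ee_pos: [0.5035, -0.0506, 0.2003]
ee_rot: [0.0, 0.707, 0.707, 0.0]
contact_force: [-0.7, -0.4, -1.9]
finger_gap: 0.0384
grip_force: 50.3
```

```bash
python3 - <<'E'
from h import *
import pickle
np.set_printoptions(precision=4,suppress=True)
s=env.observe(); print({k:np.round(s[k],4) for k in ["time_s","ee_pos","ee_rot","contact_force","ft_torque","joints"]})
w=pickle.load(open("wrist2.pkl","rb"));sc=pickle.load(open("scene2.pkl","rb"))
p=plane(w,[(279,34)],.058)[0];print("button wrist",p,np.arctan2(p[1]+.0520,p[0]-.5039))
p=plane(sc,[(250.1,205.7)],.058)[0];print("button scene",p,np.arctan2(p[1]+.0509,p[0]-.5024))
p=plane(sc,[(281,217.8)],.1286+.028)[0];print("hole scene",p,np.arctan2(p[1]+.1974,p[0]-.524),np.hypot(p[1]+.1974,p[0]-.524))
F={}
for n in ["scene","side","wrist"]: F[n]=env.grab_frame(n)
from scipy.optimize import least_squares
def circ(n,c,lo,hi,r,rmax):
    P=cloud(F[n]).reshape(-1,3); m=(np.hypot(*(P[:,:2]-c).T)<rmax)&(P[:,2]>lo)&(P[:,2]<hi); Q=P[m][:,:2]
    return m.sum(),least_squares(lambda x:np.hypot(*(Q-x).T)-r,c,loss="soft_l1",f_scale=.001).x
t=s["ee_pos"][:2]
for n in F: 
  P=cloud(F[n]).reshape(-1,3);m=(np.hypot(*(P[:,:2]-t).T)<.03)&(P[:,2]>.105)&(P[:,2]<.18)
  print(n,circ(n,t,.148,.180,.0196,.027),circ(n,t,.04,.082,.015,.022),"underside",P[m,2].min())
E
```

```text
{'time_s': np.float64(6.75), 'ee_pos': array([ 0.5035, -0.0506,  0.2003]), 'ee_rot': array([0.    , 0.7072, 0.7071, 0.    ]), 'contact_force': array([-0.6745, -0.4422, -1.8922]), 'ft_torque': array([-0.0299,  0.0003,  0.0116]), 'joints': array([-0.2122, -0.0027,  1.5252,  0.    ,  1.619 , -0.2121])}
button wrist [ 0.4962 -0.0668  0.058 ] -2.0508849532456614
button scene [ 0.4959 -0.0659  0.058 ] -1.9817444556434978
hole scene [ 0.5079 -0.2043  0.1566] -2.7339345123306593 0.01752123308008372
scene (np.int64(225), array([ 0.5026, -0.0507])) (np.int64(179), array([ 0.5024, -0.0511])) underside 0.12630434872785068
side (np.int64(130), array([ 0.5033, -0.053 ])) (np.int64(105), array([ 0.5038, -0.0524])) underside 0.12759670381311095
wrist (np.int64(1350), array([ 0.5041, -0.0513])) (np.int64(366), array([ 0.5046, -0.0512])) underside 0.1284233659689323
```

Request:
play_rows(
  motion=[
    [[1,0,0,6,0,0,0],[1,0,0,14,0,0,0],[1,0,0,23,0,0,0],[1,0,0,32,0,0,0],[1,0,0,40,0,0,0],[1,0,0,47,0,0,0],[1,0,0,53,0,0,0],[1,0,0,56,0,0,0]],
  ],
)

```text
time_s: 7.7
ee_pos: [0.5032, -0.0504, 0.1435]
ee_rot: [-0.0, 0.707, 0.707, -0.0]
contact_force: [-0.6, 0.5, -1.2]
finger_gap: 0.0384
grip_force: 50.3
```

Request:
play_rows(
  motion=[
    [[1,0,0,1.5,0,0,0],[1,0,0,3,0,0,0],[1,0,0,4.5,0,0,0],[1,0,0,6,0,0,0],[1,0,0,7.5,0,0,0],[1,0,0,9,0,0,0],[1,0,0,10.5,0,0,0],[1,0,0,12,0,0,0]],
  ],
)

```text
time_s: 8.5
ee_pos: [0.5035, -0.0505, 0.1322]
ee_rot: [0.0, 0.707, 0.707, 0.0]
contact_force: [-0.2, 0.7, -0.9]
finger_gap: 0.0383
grip_force: 50.3
```

```bash
cat > o.py <<'E'
from h import *
s=env.observe(); print({k:np.round(s[k],4) for k in ["time_s","ee_pos","ee_rot","contact_force","ft_torque","finger_gap","grip_force"]})
E
python3 o.py
```

```text
{'time_s': np.float64(8.5), 'ee_pos': array([ 0.5035, -0.0505,  0.1322]), 'ee_rot': array([0.    , 0.7071, 0.7071, 0.    ]), 'contact_force': array([-0.1982,  0.7361, -0.9033]), 'ft_torque': array([ 0.0096,  0.0466, -0.0131]), 'finger_gap': np.float64(0.0383), 'grip_force': np.float64(50.3281)}
```

Request:
play_rows(
  motion=[
    [[1,0,0,1.5,0,0,0],[1,0,0,3,0,0,0],[1,0,0,4.5,0,0,0],[1,0,0,6,0,0,0],[1,0,0,7.5,0,0,0],[1,0,0,9,0,0,0],[1,0,0,10.5,0,0,0],[1,0,0,12,0,0,0]],
  ],
)

```text
time_s: 9.3
ee_pos: [0.5037, -0.0509, 0.1207]
ee_rot: [0.001, 0.707, 0.707, -0.0]
contact_force: [-1.4, -1.6, 0.1]
finger_gap: 0.0385
grip_force: 50.7
```

Request:
play_rows(
  motion=[
    [[1,0,0,1.5,0,0,0],[1,0,0,3,0,0,0],[1,0,0,4.5,0,0,0],[1,0,0,6,0,0,0],[1,0,0,7.5,0,0,0],[1,0,0,9,0,0,0],[1,0,0,10.5,0,0,0],[1,0,0,12,0,0,0]],
  ],
)

```text
time_s: 10.1
ee_pos: [0.5035, -0.0505, 0.1082]
ee_rot: [0.0, 0.707, 0.707, 0.0]
contact_force: [-0.8, -2.5, -0.3]
finger_gap: 0.0384
grip_force: 50.7
```

```bash
python3 o.py
```

```text
{'time_s': np.float64(10.1), 'ee_pos': array([ 0.5035, -0.0505,  0.1082]), 'ee_rot': array([0.    , 0.7071, 0.7071, 0.    ]), 'contact_force': array([-0.8188, -2.5164, -0.3353]), 'ft_torque': array([-0.5433,  0.2172,  0.0247]), 'finger_gap': np.float64(0.0384), 'grip_force': np.float64(50.6891)}
```

The lateral force of 2.7 N points along the button's direction, so the button is pushed in. About 6.5 mm remain.

Request:
play_rows(
  motion=[
    [[1,0,0,1,0,0,0],[1,0,0,2,0,0,0],[1,0,0,3,0,0,0],[1,0,0,4,0,0,0],[1,0,0,4.5,0,0,0],[1,0,0,5,0,0,0],[1,0,0,5.3,0,0,0],[1,0,0,5.5,0,0,0]],
  ],
)

```text
time_s: 10.9
ee_pos: [0.5035, -0.0505, 0.1028]
ee_rot: [0.0, 0.707, 0.707, 0.0]
contact_force: [-0.8, -2.2, -0.8]
finger_gap: 0.0383
grip_force: 50.7
```

Request:
play_rows(
  motion=[
    [[1,0,0,0.2,0,0,0],[1,0,0,0.4,0,0,0],[1,0,0,0.6,0,0,0],[1,0,0,0.8,0,0,0],[1,0,0,0.9,0,0,0],[1,0,0,1,0,0,0],[1,0,0,1,0,0,0],[1,0,0,1,0,0,0]],
  ],
)

```text
time_s: 11.7
ee_pos: [0.5035, -0.0505, 0.1019]
ee_rot: [0.0, 0.707, 0.707, 0.0]
contact_force: [-1.6, -2.3, 0.4]
finger_gap: 0.0384
grip_force: 50.7
```

Request:
play_rows(
  motion=[
    [[1,0,0,0.1,0,0,0],[1,0,0,0.2,0,0,0],[1,0,0,0.3,0,0,0],[1,0,0,0.4,0,0,0],[1,0,0,0.5,0,0,0],[1,0,0,0.5,0,0,0],[1,0,0,0.5,0,0,0],[1,0,0,0.5,0,0,0]],
  ],
)

```text
time_s: 12.5
ee_pos: [0.5036, -0.0506, 0.1019]
ee_rot: [0.0, 0.707, 0.707, 0.0]
contact_force: [-3.1, -1.5, 5.3]
finger_gap: 0.0385
grip_force: 50.9
```

```bash
python3 o.py
```

```text
{'time_s': np.float64(12.5), 'ee_pos': array([ 0.5036, -0.0506,  0.1019]), 'ee_rot': array([2.000e-04, 7.071e-01, 7.071e-01, 0.000e+00]), 'contact_force': array([-3.1192, -1.5054,  5.3063]), 'ft_torque': array([-0.4313,  0.7067, -0.0032]), 'finger_gap': np.float64(0.0385), 'grip_force': np.float64(50.9147)}
```

Seated: z has stopped at 0.1019 with 5 N upward. Now turn slowly; world CCW is negative about tool z. The click is expected at about 30–40°.

Request:
play_rows(
  motion=[
    [[1,0,0,0,0,0,-1],[1,0,0,0,0,0,-2.5],[1,0,0,0,0,0,-4.5],[1,0,0,0,0,0,-6.5],[1,0,0,0,0,0,-8.5],[1,0,0,0,0,0,-10.5],[1,0,0,0,0,0,-12.5],[1,0,0,0,0,0,-14]],
  ],
)

```text
time_s: 13.3
ee_pos: [0.5046, -0.0508, 0.1019]
ee_rot: [0.001, 0.615, 0.789, 0.001]
contact_force: [-0.4, -3.4, 3.6]
finger_gap: 0.0388
grip_force: 50.9
```

```bash
python3 o.py
```

```text
{'time_s': np.float64(13.3), 'ee_pos': array([ 0.5046, -0.0508,  0.1019]), 'ee_rot': array([1.300e-03, 6.150e-01, 7.885e-01, 7.000e-04]), 'contact_force': array([-0.4315, -3.4184,  3.6122]), 'ft_torque': array([-0.6175, -0.0173, -0.089 ]), 'finger_gap': np.float64(0.0388), 'grip_force': np.float64(50.8757)}
```

Request:
play_rows(
  motion=[
    [[1,0,0,0,0,0,-1],[1,0,0,0,0,0,-2],[1,0,0,0,0,0,-3],[1,0,0,0,0,0,-4],[1,0,0,0,0,0,-5],[1,0,0,0,0,0,-6],[1,0,0,0,0,0,-7],[1,0,0,0,0,0,-8]],
  ],
)

```text
time_s: 14.1
ee_pos: [0.504, -0.0506, 0.1018]
ee_rot: [0.001, 0.559, 0.829, 0.0]
contact_force: [-0.4, -3.0, 6.0]
finger_gap: 0.0383
grip_force: 50.9
```

```bash
python3 o.py
```

```text
{'time_s': np.float64(14.1), 'ee_pos': array([ 0.504 , -0.0506,  0.1018]), 'ee_rot': array([6.000e-04, 5.586e-01, 8.294e-01, 3.000e-04]), 'contact_force': array([-0.3501, -2.9632,  5.9863]), 'ft_torque': array([-0.5461, -0.1488, -0.0653]), 'finger_gap': np.float64(0.0383), 'grip_force': np.float64(50.9408)}
```

Request:
play_rows(
  motion=[
    [[1,0,0,0,0,0,-0.5],[1,0,0,0,0,0,-1],[1,0,0,0,0,0,-1.5],[1,0,0,0,0,0,-2],[1,0,0,0,0,0,-2.5],[1,0,0,0,0,0,-3],[1,0,0,0,0,0,-3.5],[1,0,0,0,0,0,-4]],
  ],
)

```text
time_s: 14.9
ee_pos: [0.504, -0.0506, 0.1018]
ee_rot: [0.001, 0.529, 0.848, 0.0]
contact_force: [-0.2, -2.3, 5.8]
finger_gap: 0.0387
grip_force: 50.9
```

```bash
python3 o.py
```

```text
{'time_s': np.float64(14.9), 'ee_pos': array([ 0.504 , -0.0506,  0.1018]), 'ee_rot': array([7.000e-04, 5.295e-01, 8.483e-01, 2.000e-04]), 'contact_force': array([-0.2182, -2.3352,  5.8072]), 'ft_torque': array([-0.5876, -0.096 , -0.0689]), 'finger_gap': np.float64(0.0387), 'grip_force': np.float64(50.9493)}
```

Request:
play_rows(
  motion=[
    [[1,0,0,0,0,0,-0.4],[1,0,0,0,0,0,-0.8],[1,0,0,0,0,0,-1.2],[1,0,0,0,0,0,-1.6],[1,0,0,0,0,0,-2],[1,0,0,0,0,0,-2.4],[1,0,0,0,0,0,-2.8],[1,0,0,0,0,0,-3.2]],
  ],
)

```text
time_s: 15.7
ee_pos: [0.504, -0.0506, 0.1018]
ee_rot: [0.001, 0.506, 0.863, 0.0]
contact_force: [0.2, -2.0, 4.3]
finger_gap: 0.0385
grip_force: 51.0
```

```bash
python3 o.py
```

```text
{'time_s': np.float64(15.7), 'ee_pos': array([ 0.504 , -0.0506,  0.1018]), 'ee_rot': array([7.000e-04, 5.056e-01, 8.628e-01, 3.000e-04]), 'contact_force': array([ 0.2252, -1.9869,  4.3335]), 'ft_torque': array([-0.5539, -0.1384, -0.0296]), 'finger_gap': np.float64(0.0385), 'grip_force': np.float64(50.955)}
```

Request:
play_rows(
  motion=[
    [[1,0,0,0,0,0,-0.4],[1,0,0,0,0,0,-0.8],[1,0,0,0,0,0,-1.2],[1,0,0,0,0,0,-1.6],[1,0,0,0,0,0,-2],[1,0,0,0,0,0,-2.4],[1,0,0,0,0,0,-2.8],[1,0,0,0,0,0,-3.2]],
  ],
)

```text
time_s: 16.5
ee_pos: [0.5043, -0.0502, 0.1018]
ee_rot: [0.001, 0.481, 0.877, 0.001]
contact_force: [1.3, -1.5, 5.1]
finger_gap: 0.0383
grip_force: 50.9
```

```bash
python3 o.py
```

```text
{'time_s': np.float64(16.5), 'ee_pos': array([ 0.5043, -0.0502,  0.1018]), 'ee_rot': array([8.000e-04, 4.813e-01, 8.765e-01, 8.000e-04]), 'contact_force': array([ 1.2674, -1.4723,  5.1005]), 'ft_torque': array([-0.3039, -0.2746,  0.034 ]), 'finger_gap': np.float64(0.0383), 'grip_force': np.float64(50.9087)}
```

The side force and torque changed, which may be the click. Checking for brass in the hole.

```bash
python3 - <<'E'
from h import *
f=env.grab_frame("scene"); save(f,"scene3.png")
hsv=cv2.cvtColor(f["color"],cv2.COLOR_RGB2HSV)
y=cv2.inRange(hsv,(12,110,90),(35,255,255)); n,l,s,ct=cv2.connectedComponentsWithStats(y)
print([(s[i][4],ct[i]) for i in range(1,n) if 220<ct[i][0]<290 and 150<ct[i][1]<240])
cv2.imwrite("pics/crop3.png",cv2.resize(cv2.imread("pics/scene3.png")[150:230,215:295],(560,560),interpolation=2))
E
```

```text
[(np.int32(16), array([247.8125, 172.375 ])), (np.int32(8), array([249.25 , 206.125]))]
```

View pics/crop3.png

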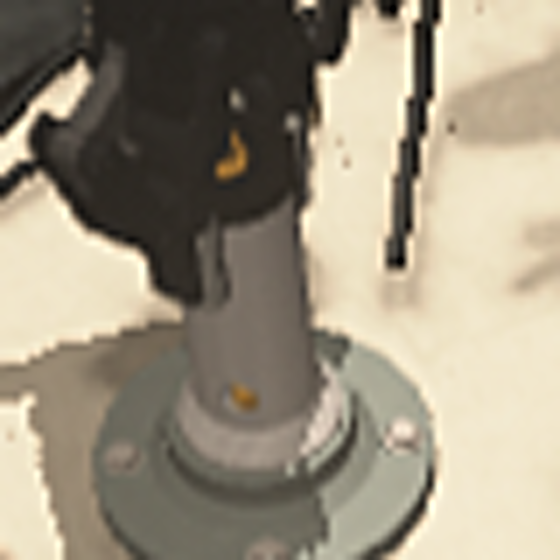

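The crop shows brass in the hole at scene (249,206), with the button slightly to the right of the hole's centre. I'll turn a little more to confirm.

Request:
play_rows(
  motion=[
    [[1,0,0,0,0,0,-0.3],[1,0,0,0,0,0,-0.6],[1,0,0,0,0,0,-0.9],[1,0,0,0,0,0,-1.2],[1,0,0,0,0,0,-1.5],[1,0,0,0,0,0,-1.8],[1,0,0,0,0,0,-2.1],[1,0,0,0,0,0,-2.4]],
  ],
)

```text
time_s: 17.35
ee_pos: [0.5043, -0.0499, 0.1018]
ee_rot: [0.001, 0.463, 0.886, 0.001]
contact_force: [1.4, -1.1, 4.4]
finger_gap: 0.0387
grip_force: 50.9
```

```bash
python3 o.py
```

```text
{'time_s': np.float64(17.35), 'ee_pos': array([ 0.5043, -0.0499,  0.1018]), 'ee_rot': array([7.000e-04, 4.629e-01, 8.864e-01, 1.100e-03]), 'contact_force': array([ 1.3779, -1.1304,  4.3655]), 'ft_torque': array([-0.2215, -0.3545, -0.1216]), 'finger_gap': np.float64(0.0387), 'grip_force': np.float64(50.9129)}
```

Request:
play_rows(
  motion=[
    [[1,0,0,0,0,0,-0.2],[1,0,0,0,0,0,-0.4],[1,0,0,0,0,0,-0.6],[1,0,0,0,0,0,-0.8],[1,0,0,0,0,0,-1],[1,0,0,0,0,0,-1.2],[1,0,0,0,0,0,-1.2],[1,0,0,0,0,0,-1.2]],
  ],
)

```text
time_s: 18.15
ee_pos: [0.5043, -0.0498, 0.1018]
ee_rot: [0.001, 0.454, 0.891, 0.001]
contact_force: [1.3, -1.6, 5.5]
finger_gap: 0.0383
grip_force: 50.9
```

```bash
python3 o.py; python3 - <<'E'
from h import *
f=env.grab_frame("scene"); save(f,"scene4.png")
hsv=cv2.cvtColor(f["color"],cv2.COLOR_RGB2HSV)
y=cv2.inRange(hsv,(12,110,90),(35,255,255)); n,l,s,ct=cv2.connectedComponentsWithStats(y)
print([(s[i][4],ct[i]) for i in range(1,n) if 220<ct[i][0]<290 and 150<ct[i][1]<240])
E
```

```text
{'time_s': np.float64(18.15), 'ee_pos': array([ 0.5043, -0.0498,  0.1018]), 'ee_rot': array([6.000e-04, 4.536e-01, 8.912e-01, 1.100e-03]), 'contact_force': array([ 1.2756, -1.5847,  5.4739]), 'ft_torque': array([-0.2096, -0.396 , -0.0638]), 'finger_gap': np.float64(0.0383), 'grip_force': np.float64(50.9164)}
[(np.int32(9), array([247.88888889, 172.88888889])), (np.int32(10), array([249.5, 206. ]))]
```

Request:
play_rows(
  motion=[
    [[1,0,0,0,0,0,-0.3],[1,0,0,0,0,0,-0.6],[1,0,0,0,0,0,-0.9],[1,0,0,0,0,0,-1.2],[1,0,0,0,0,0,-1.5],[1,0,0,0,0,0,-1.8],[1,0,0,0,0,0,-1.8],[1,0,0,0,0,0,-1.8]],
  ],
)

```text
time_s: 19.0
ee_pos: [0.5043, -0.0497, 0.1018]
ee_rot: [0.001, 0.44, 0.898, 0.001]
contact_force: [0.4, -0.2, 5.4]
finger_gap: 0.0386
grip_force: 50.9
```

```bash
python3 o.py; python3 - <<'E'
from h import *
f=env.grab_frame("scene"); save(f,"scene5.png")
cv2.imwrite("pics/crop5.png",cv2.resize(cv2.imread("pics/scene5.png")[185:225,230:270],(480,480),interpolation=0))
E
```

```text
{'time_s': np.float64(19.0), 'ee_pos': array([ 0.5043, -0.0497,  0.1018]), 'ee_rot': array([6.000e-04, 4.396e-01, 8.982e-01, 1.200e-03]), 'contact_force': array([ 0.4343, -0.2499,  5.4095]), 'ft_torque': array([-0.1906, -0.3511, -0.0497]), 'finger_gap': np.float64(0.0386), 'grip_force': np.float64(50.9056)}
```

View pics/crop5.png

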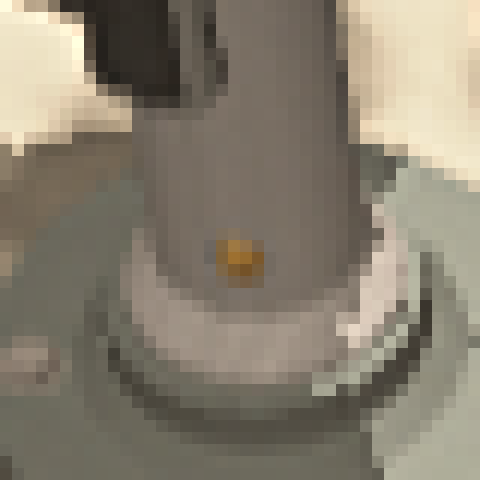

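The button fills the hole, centred at about scene (250,206), and the side force is gone, so it has popped out. I'll relieve the preload, open and retreat straight up.

Request:
play_rows(
  motion=[
    [[1,0,0,-0.2,0,0,0],[1,0,0,-0.4,0,0,0],[1,0,0,-0.4,0,0,0],[0.4,0,0,-0.4,0,0,0],[0,0,0,-0.4,0,0,0],[0,0,0,-0.4,0,0,0],[0,0,0,-0.4,0,0,0],[0,0,0,-0.4,0,0,0]],
  ],
  grip_force=20,
)

```text
time_s: 19.85
ee_pos: [0.5032, -0.0505, 0.1014]
ee_rot: [-0.0, 0.44, 0.898, -0.0]
contact_force: [-0.4, -0.2, -0.5]
finger_gap: 0.0853
grip_force: 0.0
```

Request:
play_rows(
  motion=[
    [[0,0,0,0,0,0,0],[0,0,0,0,0,0,0],[0,0,0,-5,0,0,0],[0,0,0,-20,0,0,0],[0,0,0,-45,0,0,0],[0,0,0,-70,0,0,0],[0,0,0,-90,0,0,0],[0,0,0,-100,0,0,0]],
  ],
)

```text
time_s: 20.65
ee_pos: [0.5045, -0.0507, 0.2046]
ee_rot: [0.002, 0.44, 0.898, 0.001]
contact_force: [0.5, -0.3, -0.1]
finger_gap: 0.0856
grip_force: 0.0
```

```bash
python3 o.py; python3 - <<'E'
from h import *
f=env.grab_frame("scene"); save(f,"scene6.png")
cv2.imwrite("pics/crop6.png",cv2.resize(cv2.imread("pics/scene6.png")[140:240,200:320],(720,600),interpolation=2))
for n in ["scene","side","wrist"]:
    P=cloud(f if n=="scene" else env.grab_frame(n)).reshape(-1,3);r=np.hypot(P[:,0]-.504,P[:,1]+.051)
    m=(r<.014)&(r>.008)&(P[:,2]>.12)&(P[:,2]<.16); m2=(r<.005)&(P[:,2]>.12)&(P[:,2]<.17);print(n,m.sum(),np.median(P[m],0),np.median(P[m2,2]))
E
```

```text
{'time_s': np.float64(20.65), 'ee_pos': array([ 0.5045, -0.0507,  0.2046]), 'ee_rot': array([2.200e-03, 4.399e-01, 8.980e-01, 6.000e-04]), 'contact_force': array([ 0.4545, -0.3245, -0.1339]), 'ft_torque': array([-0.0076, -0.0026, -0.0116]), 'finger_gap': np.float64(0.0856), 'grip_force': np.float64(0.0)}
scene 61 [ 0.50486033 -0.05372389  0.13988576] 0.14758046490968146
side 69 [ 0.50353842 -0.04960974  0.14189166] 0.1489983588221141
wrist 1128 [ 0.50333636 -0.05015548  0.14096723] 0.15104739138577927
```

View pics/crop6.png

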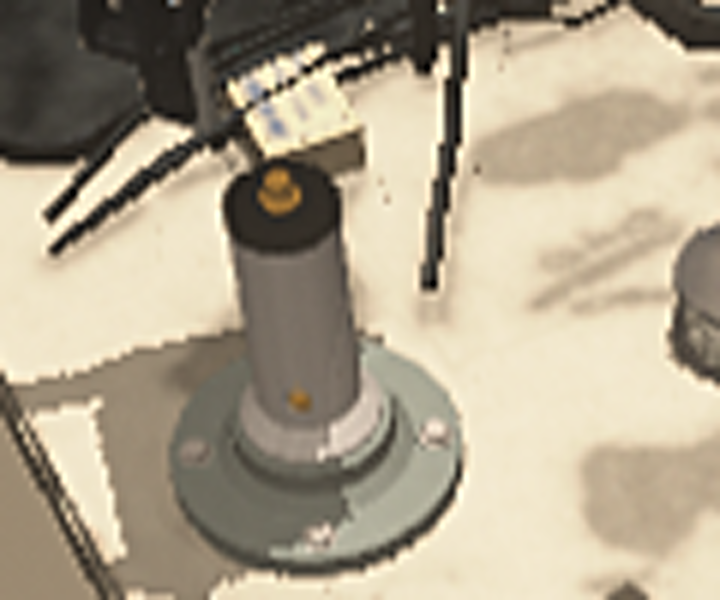

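The crop shows the section upright and home, with its top at 0.140 m as expected, and the button in the hole at about scene (250,206). Settle once and hand in.

Request:
play_rows(
  motion=[
    [[0,0,0,0,0,0,0],[0,0,0,0,0,0,0],[0,0,0,0,0,0,0],[0,0,0,0,0,0,0],[0,0,0,0,0,0,0],[0,0,0,0,0,0,0],[0,0,0,0,0,0,0],[0,0,0,0,0,0,0]],
  ],
)

```text
time_s: 21.6
ee_pos: [0.5035, -0.0505, 0.2018]
ee_rot: [0.0, 0.44, 0.898, 0.0]
contact_force: [-0.1, 0.2, -0.1]
finger_gap: 0.0852
grip_force: 0.0
```

```bash
python3 -c "
from station import env
print(env.finish_job())"
```

```text
the job is handed in; nothing more can be done
None
```

The mast section stands fully home on the stand's shoulder with the spring button out through its hole, the gripper is clear, and the job was handed in at about 21.6 s; I turned it about 5° past the first sign of the click and judged the lock from pictures and forces, without a lift or turn test.

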